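Valve to the top, wheel braked

TASK

Get the wheel on the bench stand ready for its valve core to come out: by pushing its spokes round with your fingertips, turn it until the valve stem is at the very top, straight up from the axle, then press the stand's brake pedal right down so that the shoe grips the tyre and the wheel stays there. The tyre has only just been seated on its rim, so push neither the tyre nor the valve itself. Grasp and lift nothing, and do not shift the stand or the things lying about.

Things in the scene. Friction and masses are not known exactly. Their poses are not given: they have to be found in the camera images.
- stand: steel wheel stand, 5 kg, loose on the worktop (slides if shoved with over 25 N), holding the wheel leaning back 30 degrees, its face to the robot. Origin on the worktop below the wheel's centre (180 mm up); z up, -x towards the robot, y left. Foot plate x -115 to 85, y -100 to 100, top at z 14; post and struts behind the wheel. Nothing in front of the wheel but the axle nut.
- axle_end (a point): front end of the axle, on the wheel's axis, 34 mm in front of the wheel's centre (in stand axes at x -29, z 197 mm)
- wheel (a joint): turn of the wheel, rad: 0 = valve at the very top, straight up from the axle (any whole turns may be added); grows as it turns clockwise as the robot sees it (top towards stand -y). Turns both ways; bearing drag of 0.08 N m holds it where it is left. Starts with the valve 110 to 180 degrees from the top.
- spokes: hub (radius 25 mm, x -22 to 22) and 5 spokes at 36, 108, 180, 252, 324 degrees clockwise from the valve. Origin: wheel centre; turns with the wheel; z to the valve, x along the axle, sloping 30 degrees down away from the robot. Spokes reach radius 91; 20 mm wide at the hub, 14 at the rim; x -18 to 18 at the hub, -11 to 11 at the rim. Gaps open through, 55 mm wide at radius 62.
- tyre: black rubber tyre, outer radius 145 mm, inner radius 104 mm, 36 mm wide (x -18 to 18), on a rim of radius 91 to 104 mm; origin and axes as the spokes'. Not to be pushed by the robot.
- valve: valve stem: origin at the wheel's centre, own z axis runs from the axle out through the valve. The stem, 10 mm thick, sticks inward from the rim, from radius 91 to 58 mm, in the wheel's centre plane. Not to be pushed by the robot.
- valve_tip (a point): inner end of the valve stem (black cap), 58 mm from the wheel's axis
- brake (a joint): brake rocker, rad: 0 = off (pedal up), grows as the pedal goes down; at about 0.20 the shoe meets the tyre and it stops. Stiff: the pedal needs about 6 N, a little more once the shoe bears, and stays where it is left.
- pedal_top (a point): centre of the level, ribbed rubber top of the brake pedal, 44 x 40 mm (stand x, y), at the wheel's lower right, 109 mm in front of and 149 mm right of the stand's origin and 97 mm above the worktop when up; pressed from above it goes down by about 15 mm and 8 mm towards the robot
- shoe: rubber brake shoe under the tyre, worked by the pedal; origin on the brake shaft
- spanner_13: steel combination spanner, 36 x 210 x 7 mm, in front of the stand; leave it
- hex_key: small black hex key, 31 x 83 x 5 mm, front left; leave it
- jar: glass jar with grey lid, 56 mm across, 90 mm high, left of the stand; leave it
- cutters: cutters with blue handles, 52 x 169 x 14 mm, lying left; leave them
- tape_rule: yellow tape measure, 43 x 79 x 66 mm, right at the back; leave it
- nut: steel nut, 19 x 22 x 9 mm, on the left front of the stand's foot plate; leave it

How it is judged:
By the outcome, as a careful person would: the job done as asked, in the order asked, and still so for the second after the job is handed in, with the robot touching nothing.
It also fails if it takes over 58 s, if anything falls off the work surface, if the arm or the gripper's body presses on something with over 40 N, if the wrist force passes 120 N, or if a joint passes its speed limit or range.

ROBOT

A 7-joint arm with a two-finger parallel gripper is mounted at the origin on a cart in front of the work surface, level with it; the furniture and walls round the work are solid. World frame = base frame: x ahead of the robot, y to its left, z up, the work surface at z = 0. Lengths are in m, angles in rad, forces in N, time in s.
With the tool pointing down it reaches from about 0.425 to 0.875 m from the base axis. Payload 4.7 kg.
Tool frame: the origin (TCP) lies between the finger pads; the fingertips stand 14 mm ahead of it and the grasp point (between the pads) lies 5 mm behind it; y points along the fingers, x is the direction in which the jaws open and shut, and the axes are right-handed (so a half turn about y gives the same grasp; the last joint's range is limited). The gripper opens to 85 mm and grips with 20 to 120 N. Pads are 22 mm wide; open, the fingers measure 114 mm over their backs; the gripper's body (76 mm by 85 mm) begins 54 mm behind the grasp point. The pads swing forward as they close: fully open they stand 13 mm farther back than shut.
Start: joints at [-1.159, 0.321, -0.07, 1.45, 0.023, 1.371, -0.057], TCP at [0.252, 0.599, 0.245] pointing down, gripper open.
Joint ranges: [-2.86, 2.86], [-0.3, 2.09], [-1.38, 1.24], [0.06, 2.45], [-1.56, 4.7], [0.09, 2.05], [-2.69, 2.69]. Speed limits (rad/s): [2.57, 2.57, 3.14, 3.14, 3.14, 3.14, 3.14].

INTERFACE

Orientations are given as a unit quaternion [x, y, z, w].
In Python, from plant import ctrl gives the robot as it stands.
- The arm moves only by the shell command python3 -m creep 'ROWS' [FORCE]. ROWS is JSON, a list of rows, each an object with "linear": the shift along the tool's x, y, z in m, a list of three; "dr": the turn, a rotation vector about the tool's x, y, z in degrees, a list of three; "grip": the finger opening in m, from 0 to 0.0854. In form: [{"linear": [x, y, z], "dr": [ax, ay, az], "grip": grip}, ...]. A call has 1 to 20 rows; each row is the pose to reach, as a shift and turn from the pose measured when the call began, along the tool's axes at that moment; what a row does not reach only later rows make up. A row lasts 1/12 s, in which the tool goes at most 41.7 mm and 7.16 degrees, less where a joint would pass 70% of its speed; a pose out of reach is approached as far as the arm can. A call with a gripper value outside its range is refused whole. The fingers move at their own pace and stop on an object; FORCE is the grip in N (left out, the last holds). Time passes only in rows, so rows that repeat a pose let the fingers close. It gives the time, the measured TCP pose, the force and the opening at its end, in the units of the state.
- ctrl.state(): the state, without advancing time (a new reading comes with each control period).
- ctrl.read_camera(name): name is "scene" or "top" or "wrist"; returns (picture, depth): 420x560x3 uint8, red, green, blue; 420x560 float32, m along the optical axis (not along the pixel's ray), 0 where there is no reading.
- ctrl.get_calibration(name): a dict with "mtx" (3x3 intrinsics, pixels), "position" and "orientation" of the camera in the world. Camera axes: x right, y up, looking along -z (the intrinsics and any distortion apply to the point x, -y, -z); pixel columns grow to the right and rows downward; lengths in m; the calibration is good to about 2 mm. A picture is of the moment at which its call begins: read the wrist's pose just before it. get_calibration takes no time and is no camera call; for the wrist camera it gives the pose at the moment of the call.
- ctrl.close_job(): hands the job in, once; it reports no verdict.
The state is a dict: "time_s": time; "q": joint angles; "qvel": joint speeds; "tau": joint torques, N m; "ee_pos": TCP position; "tool_rot": TCP orientation; "force": force on the tool from outside, world axes, zero at the start; "torque": the same for the moment, N m; "gripper_width": opening from 0.0 (shut) to 1.0 (fully open).
Only numpy, scipy, OpenCV 4.12 (cv2) and the standard library are available. Lean on these libraries where they do the work, as an engineer would, in place of code of your own. Each camera call takes 0.05 s, during which the arm holds its last target. There are 200 camera calls.

## Working session

There is one attempt and no reset: what is moved stays moved. The work goes in short steps, Python scripts to look and compute and a shell command to move; the robot and the scene stay as the last step left them, time stands still between calls to the robot, and variables do not carry over. Pictures are saved under pics/ and viewed, about 8 in all and at most 12, crops included, and the job is handed in when it is done.

```bash
ls; mkdir -p pics; python3 - <<'E'
from plant import ctrl
import cv2,numpy as np
s=ctrl.state();print({k:np.round(v,3) for k,v in s.items()})
for n in("scene","top"):
    p,d=ctrl.read_camera(n);cv2.imwrite(f"pics/{n}0.png",p[:,:,::-1]);np.save(f"{n}0.npy",d)
    c=ctrl.get_calibration(n);print(n,c)
E
```

```text
pics
{'time_s': np.float64(0.0), 'q': array([-1.159,  0.322, -0.07 ,  1.452,  0.023,  1.371, -0.057]), 'qvel': array([-0.001,  0.001,  0.   , -0.   , -0.001, -0.001, -0.002]), 'tau': array([ 0.0000e+00, -4.9359e+01, -3.8200e-01, -3.1433e+01,  1.3000e-02,
        1.2000e-02,  0.0000e+00]), 'ee_pos': array([0.252, 0.599, 0.244]), 'tool_rot': array([ 0.589,  0.391, -0.392, -0.589]), 'force': array([-0.765,  0.049, -0.405]), 'torque': array([-0.006,  0.019,  0.033]), 'gripper_width': np.float64(1.0)}
scene {'mtx': array([[499.50116387,   0.        , 285.4192786 ],
       [  0.        , 499.50116387, 212.69449573],
       [  0.        ,   0.        ,   1.        ]]), 'position': array([-0.03166019, -0.661637  ,  0.94338288]), 'orientation': array([ 0.42598062, -0.12135354, -0.24121643,  0.86349781])}
top {'mtx': array([[486.18697605,   0.        , 278.82945631],
       [  0.        , 486.18697605, 213.01787475],
       [  0.        ,   0.        ,   1.        ]]), 'position': array([0.26992024, 0.2299174 , 1.56521035]), 'orientation': array([-0.06200738,  0.06071881,  0.71170448, -0.69709758])}
```

View pics/scene0.png

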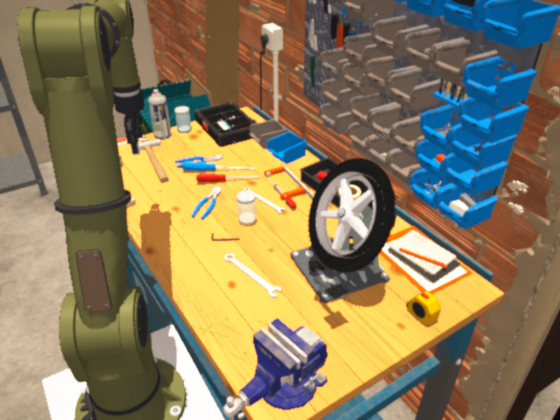

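View pics/top0.png

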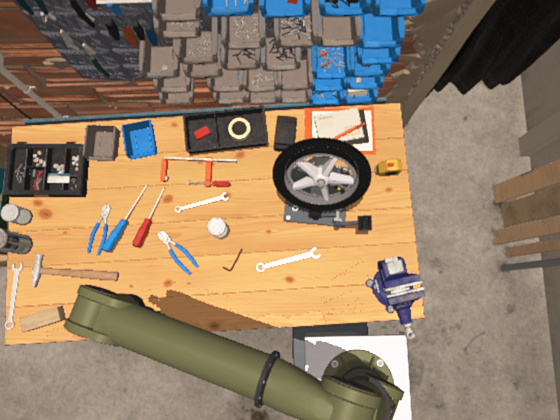

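```bash
cat > h.py <<'E'
import numpy as np,cv2
from plant import ctrl
from scipy.spatial.transform import Rotation as R
def look(n,name):
    c=ctrl.get_calibration(n);p,d=ctrl.read_camera(n)
    cv2.imwrite(f"pics/{name}.png",p[:,:,::-1]);np.save(f"{name}.npy",d);return c,p,d
def world(c,d,u,v):
    K=c["mtx"];z=d[v,u]
    q=np.stack([(u-K[0,2])/K[0,0]*z,-(v-K[1,2])/K[1,1]*z,-z],-1)
    return R.from_quat(c["orientation"]).apply(q)+c["position"]
def proj(c,P):
    K=c["mtx"];q=R.from_quat(c["orientation"]).inv().apply(np.atleast_2d(P)-c["position"])
    return np.stack([K[0,2]+K[0,0]*q[:,0]/-q[:,2],K[1,2]-K[1,1]*q[:,1]/-q[:,2]],-1)
E
python3 - <<'E'
from h import *
a=cv2.imread("pics/scene0.png")[145:305,280:410];b=cv2.imread("pics/top0.png")[130:240,262:382]
a=cv2.resize(a,(390,480),interpolation=cv2.INTER_CUBIC);b=cv2.resize(b,(400,367),interpolation=cv2.INTER_CUBIC)
o=np.zeros((480,800,3),np.uint8);o[:,:390]=a;o[:367,400:]=b;cv2.imwrite("pics/crop0.png",o)
c=ctrl.get_calibration("top");d=np.load("top0.npy")
for u,v in[(322,177),(321,178),(364,222),(363,224),(345,222),(300,215),(280,180),(322,145),(366,180)]:print(u,v,world(c,d,u,v).round(3))
E
```

```text
322 177 [0.611 0.104 0.206]
321 178 [0.607 0.107 0.21 ]
364 222 [ 0.494 -0.029  0.099]
363 224 [ 0.489 -0.027  0.093]
345 222 [0.499 0.025 0.073]
300 215 [0.535 0.161 0.009]
280 180 [0.625 0.224 0.123]
322 145 [0.687 0.106 0.267]
366 180 [ 0.61  -0.03   0.162]
```

View pics/crop0.png

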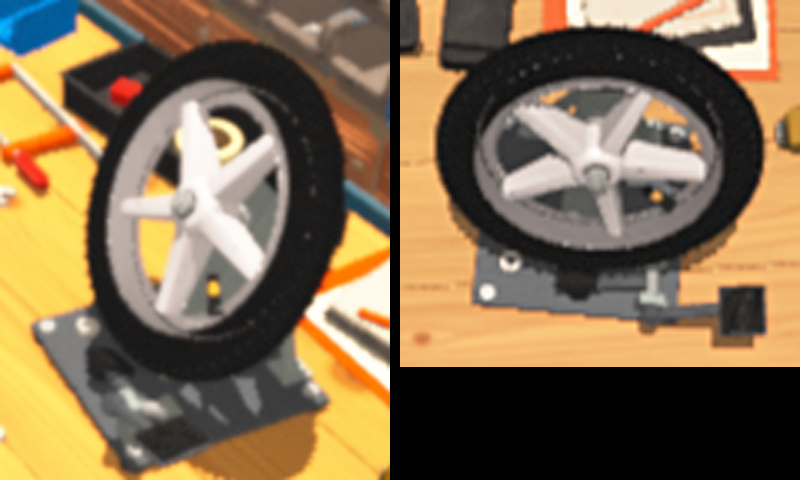

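```bash
cat >> h.py <<'E'
def ray(c,u,v,z=None,n=None,p=None):
    K=c["mtx"];r=R.from_quat(c["orientation"]).apply([(u-K[0,2])/K[0,0],-(v-K[1,2])/K[1,1],-1]);o=c["position"]
    t=(z-o[2])/r[2] if n is None else np.dot(n,p-o)/np.dot(n,r)
    return o+t*r
E
python3 - <<'E'
from h import *
ct=ctrl.get_calibration("top");cs=ctrl.get_calibration("scene")
A=ray(ct,321.1,181.6,.197);As=ray(cs,341,214,.197);P=ray(ct,364.9,222.7,.097);print(A,As,P)
A=(A+As)/2
v=P-A;w=np.array([-.080,-.149]);print("len",np.hypot(v[0],v[1]),np.hypot(*w))
yaw=np.arctan2(v[1],v[0])-np.arctan2(w[1],w[0]);print("yaw",np.degrees((yaw+np.pi)%(2*np.pi)-np.pi))
# plane fit of tyre in top depth
d=np.load("top0.npy");img=cv2.imread("pics/top0.png")
u,vv=np.meshgrid(np.arange(560),np.arange(420));W=world(ct,d,u,vv)
m=(np.linalg.norm(W-A,axis=-1)<.16)&(W[...,2]>.06)&(img.max(-1)<60)
X=W[m];
best=None;rng=np.random.default_rng(0)
for _ in range(500):
    t=X[rng.choice(len(X),3,False)];n=np.cross(t[1]-t[0],t[2]-t[0]);n/=np.linalg.norm(n)+1e-12
    k=(abs((X-t[0])@n)<.004)
    if best is None or k.sum()>best.sum():best=k
Y=X[best];n=np.linalg.svd(Y-Y.mean(0))[2][2];n*=np.sign(n[2]);print(len(X),best.sum(),n,"tilt",np.degrees(np.arcsin(n[2])),"yaw",np.degrees(np.arctan2(-n[1],-n[0])))
s=np.array
for y in (yaw,np.arctan2(-n[1],-n[0])):
    Rz=R.from_euler("z",y);O=A-Rz.apply([-.029,0,.197]);C=O+[0,0,.18]
    ax=Rz.apply([np.cos(np.pi/6),0,-.5]);up=Rz.apply([.5,0,np.cos(np.pi/6)]);rt=Rz.apply([0,-1,0])
    for c,uv in((ct,(262+257/3.333,130+195/3.333)),(cs,(351,241.7))):
        q=ray(c,*uv,n=ax,p=C)-C;print("O",O.round(4),"valve cw",np.degrees(np.arctan2(q@rt,q@up)),np.linalg.norm(q))
E
```

```text
[0.59968878 0.10597151 0.197     ] [0.59228933 0.09534541 0.197     ] [ 0.49213777 -0.03218535  0.097     ]
len 0.16861959337081064 0.16911830178901394
yaw -9.784768552244595Traceback (most recent call last):
  File "<stdin>", line 9, in <module>
  File "h.py", line 10, in world
    return R.from_quat(c["orientation"]).apply(q)+c["position"]
           ~~~~~~~~~~~~~~~~~~~~~~~~~~~~~~~~~~~^^^
  File "scipy/spatial/transform/_rotation.pyx", line 2580, in scipy.spatial.transform._rotation.Rotation.apply
ValueError: Expected input of shape (3,) or (P, 3), got (420, 560, 3).
```

```bash
sed -i 's/    return R.from_quat(c\["orientation"\]).apply(q)+c\["position"\]$/    return q@R.from_quat(c["orientation"]).as_matrix().T+c["position"]/' h.py
python3 - <<'E'
from h import *
ct=ctrl.get_calibration("top");cs=ctrl.get_calibration("scene")
A0=np.array([.597,.102,.197])
for nm,c in(("top",ct),("scene",cs)):
    d=np.load(nm+"0.npy");img=cv2.imread(f"pics/{nm}0.png")
    u,vv=np.meshgrid(np.arange(560),np.arange(420));W=world(c,d,u,vv)
    m=(np.linalg.norm(W-A0,axis=-1)<.17)&(W[...,2]>.06)&(img.max(-1)<60)&(d>0)
    X=W[m];best=None;rng=np.random.default_rng(0)
    for _ in range(800):
        t=X[rng.choice(len(X),3,False)];n=np.cross(t[1]-t[0],t[2]-t[0]);n/=np.linalg.norm(n)+1e-12
        k=(abs((X-t[0])@n)<.004)
        if best is None or k.sum()>best.sum():best=k
    Y=X[best];n=np.linalg.svd(Y-Y.mean(0))[2][2];n*=np.sign(n[2])
    print(nm,len(X),best.sum(),n,"tilt",np.degrees(np.arcsin(n[2])),"yaw",np.degrees(np.arctan2(-n[1],-n[0])),"centre",Y.mean(0),"extent",Y.min(0),Y.max(0))
    # circle fit of outer rim in plane
    e=np.cross([0,0,1],n);e/=np.linalg.norm(e);f=np.cross(n,e)
    P=np.stack([(Y-Y.mean(0))@e,(Y-Y.mean(0))@f],-1).astype(np.float32)
    h=cv2.convexHull(P)[:,0];r=np.linalg.lstsq(np.c_[2*h,np.ones(len(h))],(h**2).sum(1),rcond=None)[0]
    cc=Y.mean(0)+r[0]*e+r[1]*f;print("circle c",cc,"R",np.sqrt(r[2]+r[0]**2+r[1]**2),"wheelcentre~",cc-n*.018,"axle",cc+n*.016)
E
```

```text
top 2428 1207 [-0.84781209  0.10607448  0.5195795 ] tilt 31.304049552116062 yaw -7.131535425101101 centre [0.64676172 0.10158512 0.1967897 ] extent [ 0.55252438 -0.03844613  0.06020456] [0.70078158 0.24220784 0.28669624]
circle c [0.62770414 0.10353535 0.16529478] R 0.140561199429492 wheelcentre~ [0.64296476 0.10162601 0.15594235] axle [0.61413915 0.10523254 0.17360805]
scene 3194 1561 [-0.85897996  0.08432508  0.50501754] tilt 30.332516586299484 yaw -5.606696547316265 centre [0.64424403 0.07024325 0.19226288] extent [ 0.56256852 -0.029545    0.06009198] [0.70651879 0.25088048 0.29044546]
circle c [0.63502283 0.110147   0.16991571] R 0.14003766233560674 wheelcentre~ [0.65048447 0.10862915 0.1608254 ] axle [0.62127915 0.1114962  0.17799599]
```

```bash
python3 - <<'E'
from h import *
s=ctrl.state();T=R.from_quat(s["tool_rot"]).as_matrix();print(T.round(3))
c=ctrl.get_calibration("wrist");print(c["mtx"][0],"cam in tool",(T.T@(c["position"]-s["ee_pos"])).round(3),"\n",(T.T@R.from_quat(c["orientation"]).as_matrix()).round(3))
# candidate view pose: axis 45deg down, heading yaw -7
a=np.radians(45);y=np.radians(-7)
Y=np.array([np.cos(a)*np.cos(y),np.cos(a)*np.sin(y),-np.sin(a)])
for sg in(1,-1):
    X=sg*np.array([-np.sin(y),np.cos(y),0]);G=np.c_[X,Y,np.cross(X,Y)]
    C=np.array([.63,.103,.18]);tgt=C-.2*Y+[0,0,.05]
    print("lin",(T.T@(tgt-s["ee_pos"])).round(3),"dr",np.degrees(R.from_matrix(T.T@G).as_rotvec()).round(1),"tgt",tgt)
E
```

```text
[[ 0.387 -0.001 -0.922]
 [ 0.922 -0.002  0.387]
 [-0.002 -1.    -0.   ]]
[353.06618402   0.         274.08587077] cam in tool [-0.    -0.129  0.077] 
 [[ 1.     0.     0.001]
 [ 0.001  0.298 -0.954]
 [-0.     0.954  0.298]]
lin [-0.349 -0.126 -0.405] dr [-44.7 -14.9  -6.3] tgt [0.48963278 0.12023493 0.37142136]
lin [-0.349 -0.126 -0.405] dr [  8.9 152.6 -63.2] tgt [0.48963278 0.12023493 0.37142136]
```

```bash
python3 -m creep '[{"linear":[-0.03,-0.03,-0.03],"dr":[-5,-2,-1],"grip":0},{"linear":[-0.06,-0.05,-0.06],"dr":[-10,-3,-1],"grip":0},{"linear":[-0.09,-0.06,-0.09],"dr":[-15,-5,-2],"grip":0},{"linear":[-0.12,-0.07,-0.12],"dr":[-20,-6,-3],"grip":0},{"linear":[-0.15,-0.08,-0.15],"dr":[-25,-8,-4],"grip":0},{"linear":[-0.17,-0.09,-0.18],"dr":[-30,-10,-4],"grip":0},{"linear":[-0.19,-0.1,-0.21],"dr":[-35,-12,-5],"grip":0},{"linear":[-0.22,-0.11,-0.24],"dr":[-40,-13,-6],"grip":0},{"linear":[-0.25,-0.12,-0.27],"dr":[-45,-15,-6],"grip":0},{"linear":[-0.27,-0.126,-0.3],"dr":[-45,-15,-6],"grip":0},{"linear":[-0.3,-0.126,-0.33],"dr":[-45,-15,-6],"grip":0},{"linear":[-0.32,-0.126,-0.36],"dr":[-45,-15,-6],"grip":0},{"linear":[-0.34,-0.126,-0.39],"dr":[-45,-15,-6],"grip":0},{"linear":[-0.35,-0.126,-0.405],"dr":[-45,-15,-6],"grip":0},{"linear":[-0.35,-0.126,-0.405],"dr":[-45,-15,-6],"grip":0},{"linear":[-0.35,-0.126,-0.405],"dr":[-45,-15,-6],"grip":0}]'
python3 - <<'E'
from h import *
s=ctrl.state();print(s["time_s"],s["q"].round(2),s["ee_pos"].round(3),R.from_quat(s["tool_rot"]).as_matrix().round(3),s["force"].round(1))
c,p,d=look("wrist","w1")
np.save("w1c.npy",c,allow_pickle=True)
E
```

```text
time_s: 1.43
ee_pos: [0.4706, 0.2313, 0.3296]
tool_rot: [0.702, 0.599, -0.266, -0.279]
force: [-1.1, 0.1, 1.0]
gripper_width: -0.001
1.4333 [-0.8  -0.3  -0.12  2.11  0.76  1.06  0.23] [0.471 0.231 0.33 ] [[ 0.141  0.693 -0.707]
 [ 0.989 -0.126  0.073]
 [-0.039 -0.71  -0.703]] [-1.1  0.1  1. ]
```

View pics/w1.png

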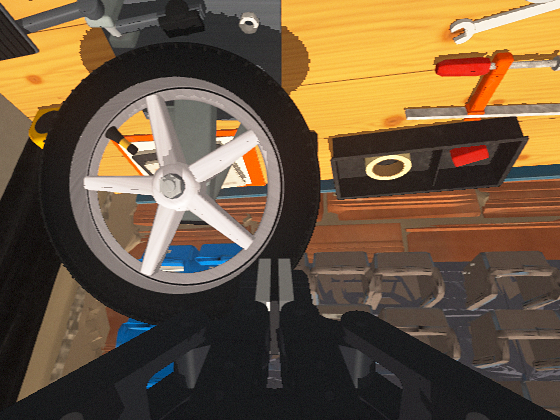

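```bash
python3 - <<'E'
import cv2
a=cv2.imread("pics/w1.png")[0:330,0:330];cv2.imwrite("pics/w1z.png",cv2.rotate(cv2.resize(a[60:300,50:300],None,fx=2.4,fy=2.4,interpolation=cv2.INTER_CUBIC),cv2.ROTATE_180))
E
```

```text
(no output)
```

View pics/w1z.png

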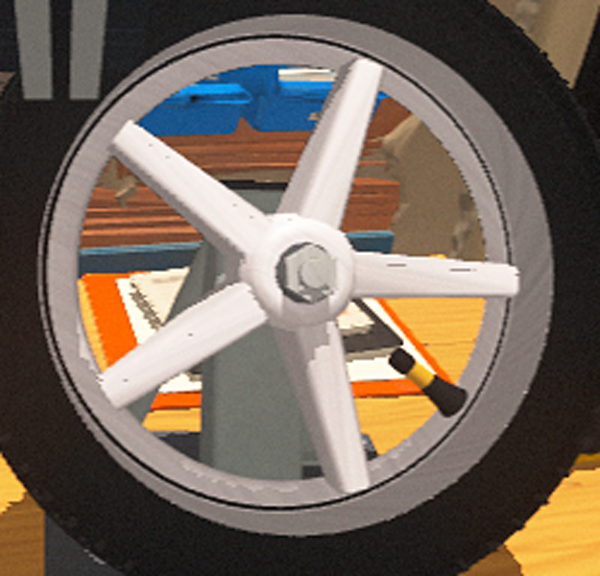

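```bash
cat >> h.py <<'E'
def frame(x,y,yaw):
    Rz=R.from_euler("z",yaw);C=np.array([x,y,.18])
    return C,Rz.apply([np.cos(np.pi/6),0,-.5]),Rz.apply([.5,0,np.cos(np.pi/6)]),Rz.apply([0,-1,0])
def wp(F,x,r,deg):   # wheel axial x, radius, clockwise angle from top
    C,ax,up,rt=F;a=np.radians(deg);return C+x*ax+r*(np.cos(a)*up+np.sin(a)*rt)
E
python3 - <<'E'
from h import *
from scipy.optimize import least_squares
c=np.load("w1c.npy",allow_pickle=True).item();ct=ctrl.get_calibration("top");cs=ctrl.get_calibration("scene")
z=lambda a,b:(50+(599-a)/2.4,60+(575-b)/2.4)
tips=[(370,62),(517,278),(350,488),(110,395),(117,135)] # clockwise
def f(p,full=False):
    F=frame(*p[:3]);th=p[3];Rz=R.from_euler("z",p[2]);O=F[0]-[0,0,.18]
    P=[wp(F,-.034,0,0)]+[wp(F,-.011,.091,th-108+72*k) for k in range(5)]+[wp(F,0,.058,th)]
    o=[z(316,268)]+[z(*t) for t in tips]+[z(398,358)]
    r=list((proj(c,P)-o).ravel())
    r+=list((proj(ct,wp(F,-.034,0,0))[0]-[321.1,181.6]))
    r+=list((proj(cs,wp(F,-.034,0,0))[0]-[341,214]))
    r+=list((proj(ct,O+Rz.apply([-.109,-.149,.097]))[0]-[364.9,222.7]))
    return np.array(r)
s=least_squares(f,[.63,.1,-.12,130],x_scale=[.01,.01,.05,3],loss="soft_l1");p=s.x
print(p[:2],np.degrees(p[2]),p[3]);print(f(p).reshape(-1,2).round(1));np.save("pose.npy",p)
E
```

```text
[0.62101314 0.10409628] -8.308083918921865 126.38646420465686
[[ 0.6 -2. ]
 [-0.  -3.1]
 [ 1.9 -0.9]
 [-3.3  2.4]
 [-2.9  1. ]
 [-4.2 -0.6]
 [ 1.1  1.6]
 [-0.7  2.7]
 [-3.3 -2.7]
 [-1.5  0.2]]
```

```bash
cat > plan.py <<'E'
from h import *
import sys
p=np.load("pose.npy");F=frame(*p[:3]);s=ctrl.state();T=R.from_quat(s["tool_rot"]).as_matrix();Y=T[:,1]
def off(x,r,a,back=0): return ((wp(F,x,r,a)-(.014+back)*Y-s["ee_pos"])@T).round(4)
# where the tip is now, in wheel terms
C,ax,up,rt=F;t=s["ee_pos"]+.014*Y-C;print("t",s["time_s"],"tip x,r,ang",(t@ax).round(4),np.hypot(t@up,t@rt).round(4),np.degrees(np.arctan2(t@rt,t@up)).round(1),"axis ang",np.degrees(np.arccos(Y@ax)).round(1),"q",s["q"].round(2),"F",s["force"].round(1))
for w in sys.argv[1:]:
    v=[float(k) for k in w.split(",")];print(w,off(*v).tolist())
E
python3 plan.py .004,.06,270,.07 .004,.06,270
```

```text
t 1.4833 tip x,r,ang -0.2012 0.1071 -67.0 axis ang 15.8 q [-0.84 -0.3  -0.07  2.11  0.77  1.06  0.23] F [ 4.7 -6.9 -1.3]
.004,.06,270,.07 [-0.0326, 0.1399, -0.0146]
.004,.06,270 [-0.0326, 0.2099, -0.0146]
```

```bash
python3 -m creep '[{"linear":[-0.01,0.03,-0.005],"dr":[0,0,0],"grip":0},{"linear":[-0.02,0.06,-0.01],"dr":[0,0,0],"grip":0},{"linear":[-0.03,0.09,-0.015],"dr":[0,0,0],"grip":0},{"linear":[-0.033,0.12,-0.015],"dr":[0,0,0],"grip":0},{"linear":[-0.033,0.14,-0.015],"dr":[0,0,0],"grip":0},{"linear":[-0.033,0.14,-0.015],"dr":[0,0,0],"grip":0},{"linear":[-0.033,0.14,-0.015],"dr":[0,0,0],"grip":0}]'
python3 plan.py .004,.06,270
python3 - <<'E'
from h import *
c,p,d=look("wrist","w2");np.save("w2c.npy",c,allow_pickle=True)
E
```

```text
time_s: 2.07
ee_pos: [0.5751, 0.1737, 0.2369]
tool_rot: [0.703, 0.595, -0.268, -0.284]
force: [-0.9, -0.3, 0.5]
gripper_width: -0.006
t 2.0667 tip x,r,ang -0.063 0.0643 -74.0 axis ang 15.9 q [-0.74 -0.13  0.09  2.16  0.89  0.75  0.23] F [-0.9 -0.3  0.5]
.004,.06,270 [0.0003, 0.0694, -0.0012]
```

View pics/w2.png

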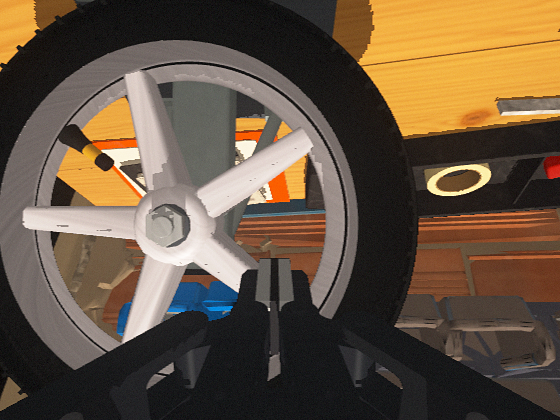

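```bash
python3 - <<'E'
from h import *
from scipy.optimize import least_squares
c=np.load("w1c.npy",allow_pickle=True).item();c2=np.load("w2c.npy",allow_pickle=True).item();ct=ctrl.get_calibration("top");cs=ctrl.get_calibration("scene")
z=lambda a,b:(50+(599-a)/2.4,60+(575-b)/2.4)
tips=[(370,62),(517,278),(350,488),(110,395),(117,135)]
def f(p):
    F=frame(*p[:3]);th=p[3];Rz=R.from_euler("z",p[2]);O=F[0]-[0,0,.18]
    P=[wp(F,-.034,0,0)]+[wp(F,-.011,.091,th-108+72*k) for k in range(5)]+[wp(F,0,.058,th)]
    r=list((proj(c2,[P[i] for i in(0,1,2,3,4,6)])-[(160,226),(128,335),(27,217),(135,73),(307,137),(110,166)]).ravel())
    r+=list(.5*(proj(c,P)-([z(316,268)]+[z(*t) for t in tips]+[z(398,358)])).ravel())
    r+=list((proj(ct,wp(F,-.034,0,0))[0]-[321.1,181.6]))
    r+=list((proj(ct,O+Rz.apply([-.109,-.149,.097]))[0]-[364.9,222.7]))
    return np.array(r)
s=least_squares(f,[.63,.1,-.12,130],x_scale=[.01,.01,.05,3],loss="soft_l1");p=s.x
print(p[:2],np.degrees(p[2]),p[3]);print(f(p).reshape(-1,2).round(1).tolist());np.save("pose.npy",p)
E
python3 plan.py .004,.06,270 .004,.06,268
```

```text
[0.61911414 0.10613632] -7.3644657056166505 126.9460989324275
[[2.8, -0.5], [-2.0, 27.9], [1.4, -0.6], [-0.7, 2.5], [-3.6, 0.0], [0.2, -1.3], [0.6, -1.6], [0.5, -1.9], [1.6, -1.1], [-1.0, 0.4], [-0.7, -0.2], [-1.5, -0.6], [1.2, 0.2], [-1.2, 3.3], [-1.5, 0.1]]
t 2.1167 tip x,r,ang -0.061 0.0651 -71.7 axis ang 15.9 q [-0.74 -0.13  0.09  2.16  0.89  0.75  0.23] F [ 0.3 -0.5  0.4]
.004,.06,270 [0.001, 0.0681, 0.002]
.004,.06,268 [0.001, 0.0687, 0.004]
```

```bash
python3 -m creep '[{"linear":[0.001,0.02,0.003],"dr":[0,0,0],"grip":0},{"linear":[0.001,0.035,0.003],"dr":[0,0,0],"grip":0},{"linear":[0.001,0.05,0.003],"dr":[0,0,0],"grip":0},{"linear":[0.001,0.06,0.003],"dr":[0,0,0],"grip":0},{"linear":[0.001,0.069,0.003],"dr":[0,0,0],"grip":0},{"linear":[0.001,0.069,0.003],"dr":[0,0,0],"grip":0}]'
python3 plan.py .004,.06,265 .004,.06,260 .004,.06,255 .004,.06,250 .004,.06,240 .004,.06,230 .004,.06,220 .004,.06,210 .004,.06,200 .004,.06,190
```

```text
time_s: 2.62
ee_pos: [0.6206, 0.1672, 0.1862]
tool_rot: [0.703, 0.596, -0.267, -0.283]
force: [-0.2, -0.4, -0.8]
gripper_width: 0.005
t 2.6167 tip x,r,ang 0.0049 0.0602 -91.5 axis ang 16.0 q [-0.7   0.02  0.13  2.14  0.98  0.61  0.14] F [-0.2 -0.4 -0.8]
.004,.06,265 [-0.0004, 0.0002, 0.0038]
.004,.06,260 [-0.001, 0.0016, 0.0088]
.004,.06,255 [-0.002, 0.003, 0.0137]
.004,.06,250 [-0.0034, 0.0045, 0.0185]
.004,.06,240 [-0.0076, 0.0072, 0.0277]
.004,.06,230 [-0.0134, 0.0098, 0.036]
.004,.06,220 [-0.0207, 0.0121, 0.0432]
.004,.06,210 [-0.0291, 0.0141, 0.0491]
.004,.06,200 [-0.0384, 0.0157, 0.0535]
.004,.06,190 [-0.0485, 0.0168, 0.0562]
```

```bash
python3 -m creep '[{"linear":[-0.0004,0.0002,0.004],"dr":[0,0,0],"grip":0},{"linear":[-0.001,0.0016,0.009],"dr":[0,0,0],"grip":0},{"linear":[-0.0015,0.002,0.011],"dr":[0,0,0],"grip":0},{"linear":[-0.002,0.003,0.0137],"dr":[0,0,0],"grip":0},{"linear":[-0.003,0.004,0.016],"dr":[0,0,0],"grip":0},{"linear":[-0.0034,0.0045,0.0185],"dr":[0,0,0],"grip":0},{"linear":[-0.0055,0.006,0.023],"dr":[0,0,0],"grip":0},{"linear":[-0.0076,0.0072,0.0277],"dr":[0,0,0],"grip":0},{"linear":[-0.0105,0.0085,0.032],"dr":[0,0,0],"grip":0},{"linear":[-0.0134,0.0098,0.036],"dr":[0,0,0],"grip":0},{"linear":[-0.017,0.011,0.0398],"dr":[0,0,0],"grip":0},{"linear":[-0.0207,0.0121,0.0432],"dr":[0,0,0],"grip":0},{"linear":[-0.0249,0.0131,0.0463],"dr":[0,0,0],"grip":0},{"linear":[-0.0291,0.0141,0.0491],"dr":[0,0,0],"grip":0},{"linear":[-0.0337,0.0149,0.0514],"dr":[0,0,0],"grip":0},{"linear":[-0.0384,0.0157,0.0535],"dr":[0,0,0],"grip":0},{"linear":[-0.0434,0.0163,0.055],"dr":[0,0,0],"grip":0},{"linear":[-0.0485,0.0168,0.0562],"dr":[0,0,0],"grip":0}]'
python3 plan.py .004,.06,190 .004,.06,185 .004,.06,180 .004,.06,175 .004,.06,170 .004,.06,165 .004,.06,160 .004,.06,155 .004,.06,150 .004,.06,145 .004,.06,140 .004,.06,137
python3 - <<'E'
from h import *
c,p,d=look("wrist","w3");np.save("w3c.npy",c,allow_pickle=True)
E
```

```text
time_s: 4.12
ee_pos: [0.5848, 0.1215, 0.1367]
tool_rot: [0.702, 0.596, -0.267, -0.283]
force: [1.3, 2.6, 1.6]
gripper_width: 0.0
t 4.1167 tip x,r,ang 0.0039 0.0601 -170.2 axis ang 15.9 q [-0.67 -0.02  0.16  2.3   1.16  0.52 -0.02] F [1.3 2.6 1.6]
.004,.06,190 [0.0002, 0.0, -0.0002]
.004,.06,185 [-0.005, 0.0004, 0.0005]
.004,.06,180 [-0.0102, 0.0007, 0.0008]
.004,.06,175 [-0.0155, 0.0008, 0.0007]
.004,.06,170 [-0.0207, 0.0009, 0.0001]
.004,.06,165 [-0.0258, 0.0008, -0.001]
.004,.06,160 [-0.0308, 0.0005, -0.0024]
.004,.06,155 [-0.0357, 0.0002, -0.0043]
.004,.06,150 [-0.0404, -0.0003, -0.0065]
.004,.06,145 [-0.0449, -0.0009, -0.0092]
.004,.06,140 [-0.0491, -0.0016, -0.0122]
.004,.06,137 [-0.0515, -0.002, -0.0142]
```

View pics/w3.png

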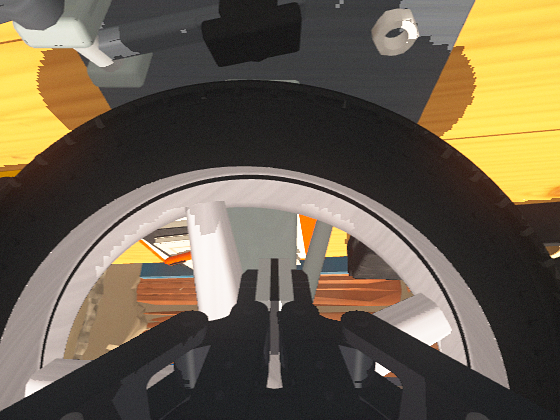

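```bash
python3 -m creep '[{"linear":[-0.0025,0.0002,0.0002],"dr":[0,0,0],"grip":0},{"linear":[-0.005,0.0004,0.0005],"dr":[0,0,0],"grip":0},{"linear":[-0.0076,0.0006,0.0007],"dr":[0,0,0],"grip":0},{"linear":[-0.0102,0.0007,0.0008],"dr":[0,0,0],"grip":0},{"linear":[-0.0128,0.0008,0.0008],"dr":[0,0,0],"grip":0},{"linear":[-0.0155,0.0008,0.0007],"dr":[0,0,0],"grip":0},{"linear":[-0.0181,0.0008,0.0004],"dr":[0,0,0],"grip":0},{"linear":[-0.0207,0.0009,0.0001],"dr":[0,0,0],"grip":0},{"linear":[-0.0233,0.0008,-0.0005],"dr":[0,0,0],"grip":0},{"linear":[-0.0258,0.0008,-0.001],"dr":[0,0,0],"grip":0},{"linear":[-0.0308,0.0005,-0.0024],"dr":[0,0,0],"grip":0},{"linear":[-0.0333,0.0004,-0.0033],"dr":[0,0,0],"grip":0},{"linear":[-0.0357,0.0002,-0.0043],"dr":[0,0,0],"grip":0},{"linear":[-0.038,0,-0.0054],"dr":[0,0,0],"grip":0},{"linear":[-0.0404,-0.0003,-0.0065],"dr":[0,0,0],"grip":0},{"linear":[-0.0427,-0.0006,-0.0078],"dr":[0,0,0],"grip":0},{"linear":[-0.0449,-0.0009,-0.0092],"dr":[0,0,0],"grip":0},{"linear":[-0.047,-0.0012,-0.0107],"dr":[0,0,0],"grip":0},{"linear":[-0.0491,-0.0016,-0.0122],"dr":[0,0,0],"grip":0},{"linear":[-0.0491,-0.0016,-0.0122],"dr":[0,0,0],"grip":0}]'
python3 - <<'E'
from h import *
for n in("wrist","scene","top"):
    c,p,d=look(n,n[0]+"4");np.save(n[0]+"4c.npy",c,allow_pickle=True)
o=np.zeros((600,800,3),np.uint8)
o[:210,:280]=cv2.resize(cv2.imread("pics/w4.png"),(280,210))
o[210:600,:292]=cv2.resize(cv2.imread("pics/s4.png")[155:285,300:397],(292,390),interpolation=3)
o[:500,300:]=cv2.resize(cv2.imread("pics/t4.png")[130:230,272:372],(500,500),interpolation=3)
cv2.imwrite("pics/m4.png",o)
E
python3 plan.py .004,.06,137
```

```text
time_s: 5.83
ee_pos: [0.5848, 0.0693, 0.1481]
tool_rot: [0.704, 0.594, -0.267, -0.283]
force: [-0.9, 0.9, 0.9]
gripper_width: 0.0
t 5.9833 tip x,r,ang 0.004 0.062 138.4 axis ang 16.0 q [-0.62 -0.09  0.22  2.33  1.12  0.46  0.11] F [-0.2  0.1  0.1]
.004,.06,137 [0.0002, -0.0007, -0.0024]
```

View pics/m4.png

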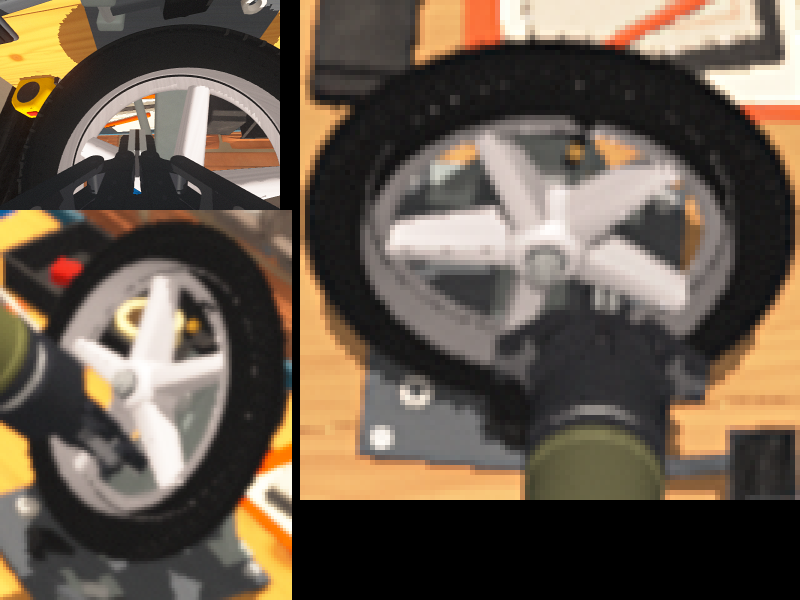

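```bash
python3 - <<'E'
from h import *
from scipy.optimize import least_squares
p=np.load("pose.npy");F=frame(*p[:3]);ct=np.load("t4c.npy",allow_pickle=True).item();cs=np.load("s4c.npy",allow_pickle=True).item()
t=lambda a,b:np.array((272+(a-300)/5,130+b/5))
print("nut pred",proj(ct,wp(F,-.034,0,0)),t(545,262))
C,ax,up,rt=F
for c,uv,x in((ct,t(574,150),0),(cs,(364.1,193.7),0),(ct,t(672,170),-.011),(ct,t(490,140),-.011),(ct,t(390,238),-.011),(ct,t(685,290),-.011)):
    q=ray(c,*uv,n=ax,p=C+x*ax)-C;print(np.degrees(np.arctan2(q@rt,q@up)).round(1),np.hypot(q@rt,q@up).round(3))
E
python3 -m creep '[{"linear":[0.002,0,0.001],"dr":[0,0,0],"grip":0},{"linear":[0.003,0,0.001],"dr":[0,0,0],"grip":0},{"linear":[0.003,-0.02,0.001],"dr":[0,0,0],"grip":0},{"linear":[0.003,-0.05,0.001],"dr":[0,0,0],"grip":0},{"linear":[0.003,-0.08,0.001],"dr":[0,0,0],"grip":0},{"linear":[0.003,-0.1,-0.02],"dr":[0,0,0],"grip":0},{"linear":[0.003,-0.11,-0.05],"dr":[0,0,0],"grip":0},{"linear":[0.003,-0.11,-0.08],"dr":[0,0,0],"grip":0},{"linear":[0.003,-0.11,-0.08],"dr":[0,0,0],"grip":0},{"linear":[0.003,-0.11,-0.08],"dr":[0,0,0],"grip":0}]'
python3 - <<'E'
from h import *
c,p,d=look("wrist","w5");np.save("w5c.npy",c,allow_pickle=True)
E
python3 plan.py
```

```text
nut pred [[319.855324   184.92679274]] [321.  182.4]
8.6 0.069
11.6 0.072
42.5 0.097
-25.4 0.088
-94.2 0.088
105.3 0.091
time_s: 6.82
ee_pos: [0.5691, 0.0801, 0.2862]
tool_rot: [0.705, 0.594, -0.264, -0.283]
force: [-0.0, 0.7, -0.7]
gripper_width: -0.0
t 6.8667 tip x,r,ang -0.0796 0.07 28.2 axis ang 16.0 q [-0.39 -0.28 -0.05  2.19  0.68  0.69  0.59] F [-0.3 -0.2 -1.4]
```

View pics/w5.png

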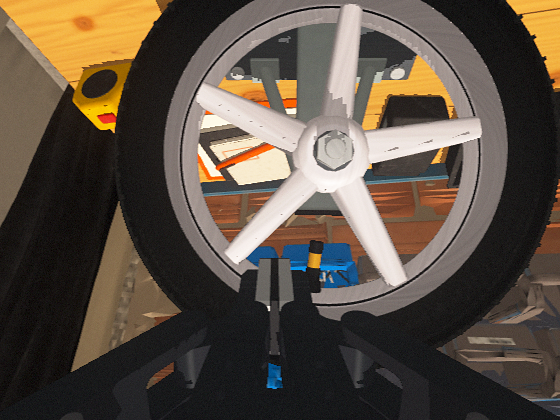

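```bash
cat > fit.py <<'E'
from h import *
from scipy.optimize import least_squares
L=lambda n:np.load(n+"c.npy",allow_pickle=True).item()
c,c2,c5,ct=L("w1"),L("w2"),L("w5"),L("t4")
z=lambda a,b:(50+(599-a)/2.4,60+(575-b)/2.4)
def pts(F,th,ks): return [wp(F,-.034,0,0)]+[wp(F,-.011,.091,th+k) for k in ks]+[wp(F,0,.058,th)]
o1=[z(316,268)]+[z(*t) for t in [(370,62),(517,278),(350,488),(110,395),(117,135)]]+[z(398,358)]
o2=[(160,226),(27,217),(135,73),(307,137),(110,166)]
o5=[(335,149),(345,8),(478,127),(398,283),(235,260),(200,88),(317,242)]
def f(p):
    F=frame(*p[:3]);Rz=R.from_euler("z",p[2]);O=F[0]-[0,0,.18]
    r=[.6*(proj(c,pts(F,p[3],(252,324,36,108,180)))-o1),.7*(proj(c2,pts(F,p[3],(324,36,108)))-o2),proj(c5,pts(F,p[4],(180,252,324,36,108)))-o5,
       proj(ct,O+Rz.apply([-.109,-.149,.097]))-[364.9,222.7]]
    return np.concatenate(r).ravel()
s=least_squares(f,[.62,.1,-.12,127,9],x_scale=[.01,.01,.05,3,3],loss="soft_l1");p=s.x
cov=np.linalg.inv(s.jac.T@s.jac)**1
print(p[:2],np.degrees(p[2]),p[3:],"sd",np.sqrt(np.diag(cov)).round(4)*1.5);print(f(p).reshape(-1,2).round(1).tolist());np.save("pose.npy",p)
E
python3 fit.py
```

```text
[0.61960672 0.1052406 ] -7.420302244410995 [127.15041963   6.17714817] sd [7.5000e-04 6.0000e-04 1.7250e-02 7.0365e-01 9.8040e-01]
[[0.4, -1.7], [-0.0, -2.3], [1.6, -1.3], [-1.4, 0.7], [-1.2, 0.2], [-2.4, -0.4], [1.1, 0.3], [1.1, -0.1], [0.5, -0.5], [-0.7, 2.2], [-3.3, 0.9], [-0.3, -0.8], [0.1, -1.5], [4.5, 0.8], [-4.3, -2.1], [0.3, -5.7], [-1.2, -4.9], [2.6, 4.9], [0.1, -1.7], [-1.2, -0.0]]
```

```bash
python3 plan.py .004,.062,150,.075 .004,.062,150 .004,.062,140 .004,.062,136 .004,.062,134 .004,.062,132
```

```text
t 6.8667 tip x,r,ang -0.0801 0.0693 27.7 axis ang 16.0 q [-0.39 -0.28 -0.05  2.19  0.68  0.69  0.59] F [-0.3 -0.2 -1.4]
.004,.062,150,.075 [0.007, 0.0371, 0.0878]
.004,.062,150 [0.007, 0.1121, 0.0878]
.004,.062,140 [-0.002, 0.1108, 0.082]
.004,.062,136 [-0.0053, 0.1101, 0.0792]
.004,.062,134 [-0.0068, 0.1098, 0.0777]
.004,.062,132 [-0.0083, 0.1094, 0.0762]
```

```bash
python3 -m creep '[{"linear":[0.007,0,0.03],"dr":[0,0,0],"grip":0},{"linear":[0.007,0,0.06],"dr":[0,0,0],"grip":0},{"linear":[0.007,0.02,0.088],"dr":[0,0,0],"grip":0},{"linear":[0.007,0.037,0.088],"dr":[0,0,0],"grip":0},{"linear":[0.007,0.06,0.088],"dr":[0,0,0],"grip":0},{"linear":[0.007,0.08,0.088],"dr":[0,0,0],"grip":0},{"linear":[0.007,0.1,0.088],"dr":[0,0,0],"grip":0},{"linear":[0.007,0.112,0.088],"dr":[0,0,0],"grip":0},{"linear":[0.007,0.112,0.088],"dr":[0,0,0],"grip":0},{"linear":[0.004,0.1115,0.086],"dr":[0,0,0],"grip":0},{"linear":[0.001,0.111,0.084],"dr":[0,0,0],"grip":0},{"linear":[-0.002,0.111,0.082],"dr":[0,0,0],"grip":0},{"linear":[-0.0035,0.1105,0.081],"dr":[0,0,0],"grip":0},{"linear":[-0.0045,0.11,0.08],"dr":[0,0,0],"grip":0},{"linear":[-0.0053,0.11,0.0792],"dr":[0,0,0],"grip":0},{"linear":[-0.006,0.11,0.0785],"dr":[0,0,0],"grip":0},{"linear":[-0.0068,0.11,0.0777],"dr":[0,0,0],"grip":0},{"linear":[-0.0075,0.1097,0.077],"dr":[0,0,0],"grip":0},{"linear":[-0.0083,0.1094,0.0762],"dr":[0,0,0],"grip":0},{"linear":[-0.0083,0.1094,0.0762],"dr":[0,0,0],"grip":0}]'
python3 plan.py .004,.062,132
```

```text
time_s: 8.53
ee_pos: [0.5871, 0.0633, 0.1523]
tool_rot: [0.704, 0.594, -0.266, -0.284]
force: [-0.9, 1.1, -1.2]
gripper_width: 0.002
t 8.5333 tip x,r,ang 0.004 0.062 131.6 axis ang 16.0 q [-0.2  -0.08 -0.17  2.31  1.06  0.43  0.17] F [-0.9  1.1 -1.2]
.004,.062,132 [0.0003, 0.0, 0.0003]
```

```bash
python3 -m creep '[{"linear":[0.002,0,0.001],"dr":[0,0,0],"grip":0},{"linear":[0.004,0,0.002],"dr":[0,0,0],"grip":0},{"linear":[0.004,-0.02,0.002],"dr":[0,0,0],"grip":0},{"linear":[0.004,-0.05,0.002],"dr":[0,0,0],"grip":0},{"linear":[0.004,-0.08,0.002],"dr":[0,0,0],"grip":0},{"linear":[0.02,-0.11,-0.01],"dr":[0,0,0],"grip":0},{"linear":[0.03,-0.13,-0.03],"dr":[0,0,0],"grip":0},{"linear":[0.03,-0.14,-0.05],"dr":[0,0,0],"grip":0},{"linear":[0.03,-0.14,-0.05],"dr":[0,0,0],"grip":0},{"linear":[0.03,-0.14,-0.05],"dr":[0,0,0],"grip":0}]'
python3 - <<'E'
from h import *
c,p,d=look("wrist","w6");np.save("w6c.npy",c,allow_pickle=True)
cv2.imwrite("pics/w6z.png",cv2.resize(p[:370,40:520,::-1],(778,600),interpolation=3)) 
E
python3 plan.py
```

```text
time_s: 9.37
ee_pos: [0.5425, 0.1136, 0.2836]
tool_rot: [0.706, 0.591, -0.267, -0.284]
force: [0.1, -0.7, -0.5]
gripper_width: -0.002
t 9.4167 tip x,r,ang -0.1052 0.0453 4.2 axis ang 16.3 q [-0.37 -0.3  -0.16  2.2   0.68  0.75  0.5 ] F [ 0.4 -0.3 -0.7]
```

View pics/w6z.png

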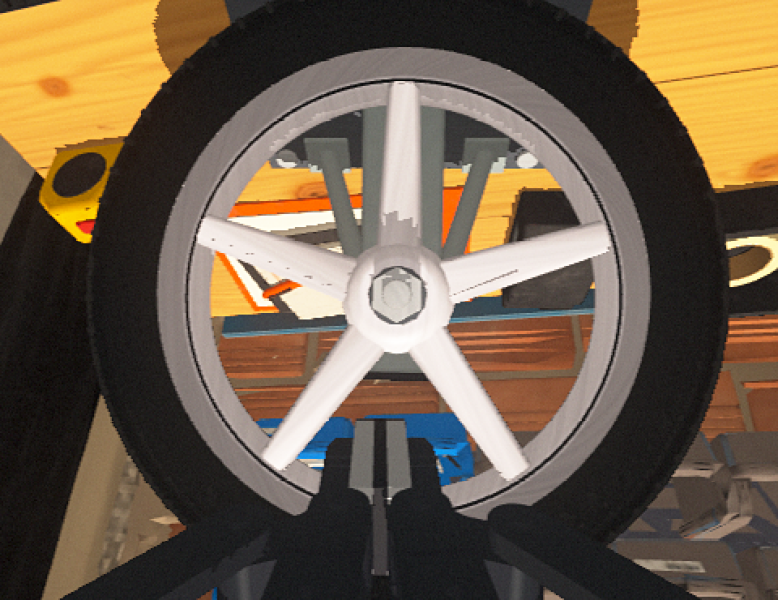

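```bash
cat >> fit.py <<'E'
c6=L("w6");o6=[(40+a/1.621,b/1.621) for a,b in[(398,293),(403,83),(609,237),(515,473),(275,465),(200,232)]]
def g(q): return np.r_[f(q[:5]),(proj(c6,pts(frame(*q[:3]),q[5],(180,252,324,36,108))[:-1])-o6).ravel()]
s=least_squares(g,np.r_[p,0],x_scale=[.01,.01,.05,3,3,3],loss="soft_l1");q=s.x
print(q[:2],np.degrees(q[2]),q[3:]);print(g(q)[-12:].reshape(-1,2).round(1).tolist())
h=lambda v:(proj(c6,pts(frame(*q[:3]),v[0],(180,252,324,36,108))[:-1])-o6).ravel()[2:]
F=frame(*q[:3]);print("directly: bottom direction in image",proj(c6,[wp(F,-.011,.091,180),wp(F,-.034,0,0)])*1.621-[64.8,0])
np.save("pose.npy",q)
E
python3 fit.py
```

```text
[0.61960672 0.1052406 ] -7.420302244410995 [127.15041963   6.17714817] sd [7.5000e-04 6.0000e-04 1.7250e-02 7.0365e-01 9.8040e-01]
[[0.4, -1.7], [-0.0, -2.3], [1.6, -1.3], [-1.4, 0.7], [-1.2, 0.2], [-2.4, -0.4], [1.1, 0.3], [1.1, -0.1], [0.5, -0.5], [-0.7, 2.2], [-3.3, 0.9], [-0.3, -0.8], [0.1, -1.5], [4.5, 0.8], [-4.3, -2.1], [0.3, -5.7], [-1.2, -4.9], [2.6, 4.9], [0.1, -1.7], [-1.2, -0.0]]
[0.61969829 0.10543143] -7.5803614943465805 [ 1.27032904e+02  6.22120628e+00 -1.59495474e-02]
[[-0.7, -0.2], [-0.3, 2.9], [-6.5, -1.3], [-0.1, -4.9], [-0.1, -4.9], [3.6, -2.0]]
directly: bottom direction in image [[402.66780669  87.75620297]
 [396.94251663 292.71674809]]
```

```bash
cat > ped.py <<'E'
from h import *
import sys
q=np.load("pose.npy");Rz=R.from_euler("z",q[2]);O=np.array([q[0],q[1],0]);P=O+Rz.apply([-.109,-.149,.097])
s=ctrl.state();T=R.from_quat(s["tool_rot"]).as_matrix();turn=float(sys.argv[1])
G=T@R.from_euler("x",turn,degrees=True).as_matrix();Y=G[:,1]
print("pedal",P.round(4),"Y",Y.round(3),"tip-pedal in stand",Rz.inv().apply(s["ee_pos"]+.014*Y-P).round(4),"t",s["time_s"],"F",s["force"].round(1),"q",s["q"].round(2))
for w in sys.argv[2:]:
    d=[float(k) for k in w.split(",")];print(w,((P+Rz.apply(d)-.014*Y-s["ee_pos"])@T).round(4).tolist())
E
python3 ped.py 40 -.02,0,.12 0,0,.03
```

```text
pedal [ 0.492  -0.0279  0.097 ] Y [ 0.062 -0.054 -0.997] tip-pedal in stand [0.0317 0.1454 0.1708] t 9.4167 F [ 0.4 -0.3 -0.7] q [-0.37 -0.3  -0.16  2.2   0.68  0.75  0.5 ]
-.02,0,.12 [-0.1444, 0.008, 0.074]
0,0,.03 [-0.14, 0.0865, 0.1221]
```

```bash
python3 -m creep '[{"linear":[-0.02,-0.01,0.01],"dr":[5,0,0],"grip":0},{"linear":[-0.05,-0.01,0.02],"dr":[10,0,0],"grip":0},{"linear":[-0.08,-0.005,0.03],"dr":[15,0,0],"grip":0},{"linear":[-0.11,0,0.045],"dr":[20,0,0],"grip":0},{"linear":[-0.13,0,0.06],"dr":[25,0,0],"grip":0},{"linear":[-0.144,0.008,0.074],"dr":[30,0,0],"grip":0},{"linear":[-0.144,0.008,0.074],"dr":[35,0,0],"grip":0},{"linear":[-0.144,0.008,0.074],"dr":[40,0,0],"grip":0},{"linear":[-0.144,0.008,0.074],"dr":[40,0,0],"grip":0},{"linear":[-0.142,0.035,0.09],"dr":[40,0,0],"grip":0},{"linear":[-0.14,0.06,0.105],"dr":[40,0,0],"grip":0},{"linear":[-0.14,0.0865,0.122],"dr":[40,0,0],"grip":0},{"linear":[-0.14,0.0865,0.122],"dr":[40,0,0],"grip":0},{"linear":[-0.14,0.0865,0.122],"dr":[40,0,0],"grip":0}]'
python3 ped.py 0 0,0,.01 0,0,.002 -.002,0,-.004 -.005,0,-.01 -.008,0,-.016 -.009,0,-.020
python3 - <<'E'
from h import *
c,p,d=look("wrist","w7");np.save("w7c.npy",c,allow_pickle=True)
E
```

```text
time_s: 10.58
ee_pos: [0.4887, -0.0272, 0.1391]
tool_rot: [0.565, 0.462, -0.455, -0.51]
force: [0.7, 0.1, 0.7]
gripper_width: -0.0
pedal [ 0.492  -0.0279  0.097 ] Y [ 0.058 -0.054 -0.997] tip-pedal in stand [-0.0024 -0.0004  0.0281] t 10.5833 F [0.7 0.1 0.7] q [ 0.01  0.03 -0.05  2.02  0.07  1.04  1.34]
0,0,.01 [0.0013, 0.0182, -0.0012]
0,0,.002 [0.0017, 0.0262, -0.0007]
-.002,0,-.004 [0.0019, 0.032, 0.0017]
-.005,0,-.01 [0.0021, 0.0378, 0.0051]
-.008,0,-.016 [0.0023, 0.0436, 0.0085]
-.009,0,-.020 [0.0024, 0.0475, 0.0097]
```

View pics/w7.png

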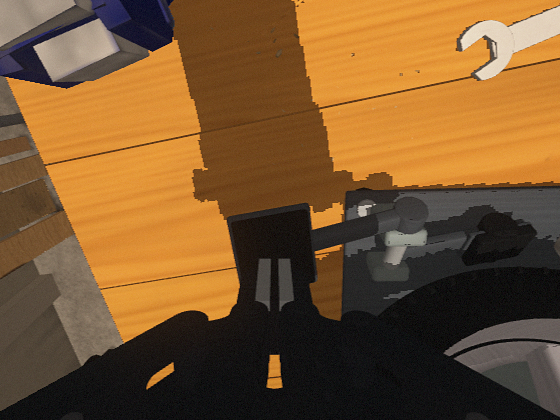

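```bash
python3 -m creep '[{"linear":[0.001,0.01,-0.001],"dr":[0,0,0],"grip":0},{"linear":[0.0015,0.018,-0.001],"dr":[0,0,0],"grip":0},{"linear":[0.0017,0.024,-0.001],"dr":[0,0,0],"grip":0},{"linear":[0.0017,0.027,0],"dr":[0,0,0],"grip":0},{"linear":[0.002,0.03,0.001],"dr":[0,0,0],"grip":0},{"linear":[0.002,0.033,0.0025],"dr":[0,0,0],"grip":0},{"linear":[0.002,0.036,0.004],"dr":[0,0,0],"grip":0},{"linear":[0.002,0.038,0.005],"dr":[0,0,0],"grip":0}]'
python3 ped.py 0 -.008,0,-.014 -.008,0,-.016 -.009,0,-.018
```

```text
time_s: 11.3
ee_pos: [0.4883, -0.0275, 0.1037]
tool_rot: [0.567, 0.462, -0.454, -0.508]
force: [-3.1, -2.5, 8.2]
gripper_width: 0.004
pedal [ 0.492  -0.0279  0.097 ] Y [ 0.062 -0.056 -0.996] tip-pedal in stand [-0.0028 -0.0007 -0.0072] t 11.3 F [-3.1 -2.5  8.2] q [ 0.01  0.06 -0.05  2.06  0.07  0.96  1.33]
-.008,0,-.014 [0.0009, 0.0063, 0.0057]
-.008,0,-.016 [0.001, 0.0083, 0.0058]
-.009,0,-.018 [0.001, 0.0103, 0.007]
```

```bash
python3 -m creep '[{"linear":[0.0003,0.002,0.001],"dr":[0,0,0],"grip":0},{"linear":[0.0005,0.004,0.0025],"dr":[0,0,0],"grip":0},{"linear":[0.0007,0.006,0.004],"dr":[0,0,0],"grip":0},{"linear":[0.001,0.0075,0.005],"dr":[0,0,0],"grip":0},{"linear":[0.001,0.0075,0.005],"dr":[0,0,0],"grip":0}]'
python3 ped.py 0
```

```text
time_s: 11.72
ee_pos: [0.4846, -0.0277, 0.097]
tool_rot: [0.568, 0.462, -0.454, -0.507]
force: [-1.4, -3.1, 4.8]
gripper_width: -0.003
pedal [ 0.492  -0.0279  0.097 ] Y [ 0.064 -0.058 -0.996] tip-pedal in stand [-0.0063 -0.0015 -0.014 ] t 11.7167 F [-1.4 -3.1  4.8] q [ 0.    0.06 -0.05  2.07  0.08  0.95  1.33]
```

```bash
python3 -m creep '[{"linear":[0,0.001,0.0005],"dr":[0,0,0],"grip":0},{"linear":[0,0.002,0.001],"dr":[0,0,0],"grip":0},{"linear":[0,0.003,0.001],"dr":[0,0,0],"grip":0},{"linear":[0,0.003,0.001],"dr":[0,0,0],"grip":0}]'
python3 ped.py 0
```

```text
time_s: 12.05
ee_pos: [0.4836, -0.028, 0.0949]
tool_rot: [0.568, 0.462, -0.454, -0.507]
force: [-4.3, -0.7, 7.8]
gripper_width: -0.0
pedal [ 0.492  -0.0279  0.097 ] Y [ 0.064 -0.058 -0.996] tip-pedal in stand [-0.0073 -0.0019 -0.0161] t 12.05 F [-4.3 -0.7  7.8] q [ 0.01  0.06 -0.05  2.08  0.08  0.94  1.32]
```

```bash
python3 -m creep '[{"linear":[0,0.001,0],"dr":[0,0,0],"grip":0},{"linear":[0,0.002,0.0005],"dr":[0,0,0],"grip":0},{"linear":[0,0.003,0.001],"dr":[0,0,0],"grip":0},{"linear":[0,0.004,0.001],"dr":[0,0,0],"grip":0},{"linear":[0,0.004,0.001],"dr":[0,0,0],"grip":0}]'
python3 ped.py 0
```

```text
time_s: 12.47
ee_pos: [0.4826, -0.0283, 0.0927]
tool_rot: [0.568, 0.461, -0.454, -0.508]
force: [-7.3, 0.0, 14.9]
gripper_width: 0.002
pedal [ 0.492  -0.0279  0.097 ] Y [ 0.063 -0.059 -0.996] tip-pedal in stand [-0.0083 -0.0023 -0.0183] t 12.4667 F [-7.3  0.  14.9] q [ 0.01  0.06 -0.05  2.08  0.08  0.94  1.32]
```

```bash
python3 -m creep '[{"linear":[0,0.002,0.001],"dr":[0,0,0],"grip":0},{"linear":[0,0.003,0.0015],"dr":[0,0,0],"grip":0},{"linear":[0,0.004,0.002],"dr":[0,0,0],"grip":0},{"linear":[0,0.004,0.002],"dr":[0,0,0],"grip":0}]'
python3 ped.py 0
```

```text
time_s: 12.8
ee_pos: [0.4824, -0.0283, 0.0923]
tool_rot: [0.569, 0.462, -0.454, -0.507]
force: [-7.4, 0.3, 23.2]
gripper_width: -0.003
pedal [ 0.492  -0.0279  0.097 ] Y [ 0.066 -0.059 -0.996] tip-pedal in stand [-0.0084 -0.0024 -0.0187] t 12.8 F [-7.4  0.3 23.2] q [ 0.01  0.06 -0.05  2.08  0.08  0.93  1.32]
```

```bash
python3 -m creep '[{"linear":[0,-0.005,0],"dr":[0,0,0],"grip":0},{"linear":[0,-0.02,0],"dr":[0,0,0],"grip":0},{"linear":[0,-0.05,0.01],"dr":[0,0,0],"grip":0},{"linear":[0,-0.08,0.02],"dr":[0,0,0],"grip":0},{"linear":[0.02,-0.11,0.03],"dr":[-5,0,0],"grip":0},{"linear":[0.04,-0.14,0.03],"dr":[-10,0,0],"grip":0},{"linear":[0.06,-0.17,0.03],"dr":[-15,0,0],"grip":0},{"linear":[0.08,-0.19,0.03],"dr":[-20,0,0],"grip":0},{"linear":[0.1,-0.21,0.03],"dr":[-25,0,0],"grip":0},{"linear":[0.11,-0.23,0.03],"dr":[-30,0,0],"grip":0},{"linear":[0.12,-0.23,0.03],"dr":[-35,0,0],"grip":0},{"linear":[0.12,-0.23,0.03],"dr":[-35,0,0],"grip":0},{"linear":[0.12,-0.23,0.03],"dr":[-35,0,0],"grip":0}]'
python3 - <<'E'
from h import *
c,p,d=look("wrist","w8");np.save("w8c.npy",c,allow_pickle=True)
ct,t,_=look("top","t8")
o=np.zeros((420,800,3),np.uint8);o[:,:560]=p[:,:,::-1];o[:264,560:]=cv2.resize(t[130:240,272:372,::-1],(240,264),interpolation=3);cv2.imwrite("pics/m8.png",o)
a=cv2.imread("pics/t4.png").astype(int);b=cv2.imread("pics/t0.png") if 0 else cv2.imread("pics/top0.png").astype(int)
s=ctrl.state();print(s["time_s"],s["ee_pos"].round(3),s["q"].round(2))
E
```

```text
time_s: 13.88
ee_pos: [0.4873, 0.1275, 0.234]
tool_rot: [0.686, 0.558, -0.332, -0.328]
force: [-0.1, -0.4, -0.8]
gripper_width: -0.001
13.9833 [0.484 0.125 0.23 ] [-0.85 -0.3   0.19  2.23  0.68  0.95  0.45]
```

View pics/m8.png

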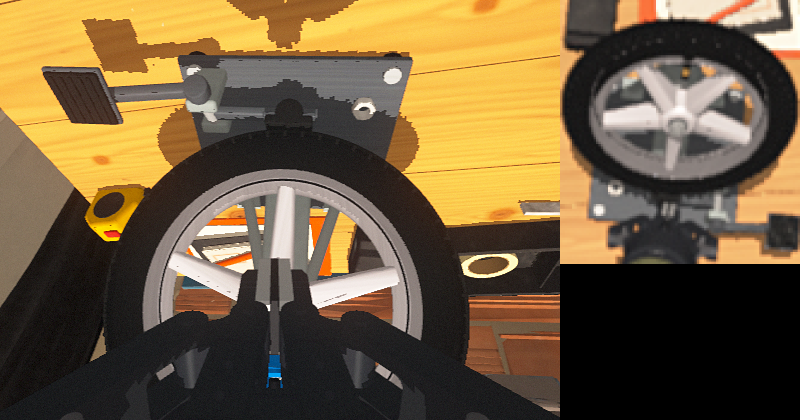

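```bash
python3 - <<'E'
from h import *
from scipy.optimize import least_squares
q=np.load("pose.npy");F=frame(*q[:3]);c=np.load("w8c.npy",allow_pickle=True).item();ct=ctrl.get_calibration("top")
o=np.array([(286,188),(177,257),(398,280)])
f=lambda t:(proj(c,[wp(F,-.011,.091,t[0]+k) for k in(180,108,252)])-o).ravel()
s=least_squares(f,[0]);print(s.x,f(s.x).reshape(-1,2).round(1).tolist())
for k,uv in((180,o[0]),(108,o[1]),(252,o[2])):
    r=ray(c,*uv,n=F[1],p=F[0]-.011*F[1])-F[0];print(np.degrees(np.arctan2(r@F[3],r@F[2]))-(k if k<=180 else k-360))
for uv in[(324.1,161)]:
    r=ray(ct,*uv,n=F[1],p=F[0])-F[0];print("valve top",np.degrees(np.arctan2(r@F[3],r@F[2])))
n=proj(ct,wp(F,-.034,0,0))[0];print("nut pred",n,"seen",(272+(677-560)/2.4,130+126/2.4))
a=cv2.imread("pics/top0.png").astype(int);b=cv2.imread("pics/t8.png").astype(int)
for nm,(x0,x1,y0,y1) in dict(plate=(284,300,202,222),spanner=(255,325,245,275),nut=(290,300,204,214),tape=(374,405,155,180)).items():print(nm,abs(a-b)[y0:y1,x0:x1].mean().round(1))
E
```

```text
[1.86574067] [[3.1, 1.4], [-1.6, -0.3], [-4.3, -1.5]]
-359.74836743669687
2.0643121129338198
2.936329624639967
valve top 2.368060774366774
nut pred [320.05415958 184.72033763] seen (320.75, 182.5)
plate 1.3
spanner 57.9
nut 1.7
tape 1.1
```

```bash
cat > ang.py <<'E'
from h import *
q=np.load("pose.npy");F=frame(*q[:3])
def ang(n,lo=0,hi=360):
    c=np.load(n+"c.npy",allow_pickle=True).item();im=cv2.imread(f"pics/{n}.png");h=cv2.cvtColor(im,cv2.COLOR_BGR2HSV)
    W=((h[...,1]<40)&(h[...,2]>150)).astype(np.float32)
    A=np.arange(lo,hi,.25);out=[]
    rs=np.arange(.05,.082,.002)
    B=[]
    for r in rs:
        uv=proj(c,np.array([wp(F,-.018+.007*(r-.025)/.066,r,a) for a in A])).astype(np.float32);B.append(cv2.remap(W,uv[None,:,0],uv[None,:,1],1)[0])
    B=np.array(B);res=[]
    for k in range(5):
        th0=q[{"w1":3,"w5":4}.get(n,5)]
        cen=(th0+36+72*k)%360;es=[]
        for b in B:
            d=(A-cen+180)%360-180;m=(abs(d)<22)&(b>.5)
            if 8<m.sum()*.25<30: es.append(d[m].mean())
        if len(es)>8:res.append((round(cen),round(np.median(es),2),round(np.std(es),2)))
    print(n,res)
if __name__=="__main__":
    import sys
    for n in sys.argv[1:]:ang(n)
E
python3 ang.py w1 w5 w6 w8
python3 - <<'E'
from h import *
s=ctrl.state();T=R.from_quat(s["tool_rot"]).as_matrix()
G=R.from_quat([.706,.591,-.267,-.284]).as_matrix()
print(((np.array([.5425,.15,.2836])-s["ee_pos"])@T).round(3),np.degrees(R.from_matrix(T.T@G).as_rotvec()).round(1))
E
```

```text
w1 [(163, np.float64(0.09), np.float64(1.49)), (235, np.float64(2.35), np.float64(2.11)), (307, np.float64(0.22), np.float64(0.19)), (19, np.float64(-2.72), np.float64(0.97)), (91, np.float64(-0.85), np.float64(0.22))]
w5 [(42, np.float64(0.15), np.float64(0.16)), (114, np.float64(-2.21), np.float64(1.32)), (186, np.float64(0.47), np.float64(0.15)), (258, np.float64(1.53), np.float64(0.23)), (330, np.float64(1.84), np.float64(0.46))]
w6 [(36, np.float64(-0.23), np.float64(0.31)), (108, np.float64(0.13), np.float64(1.58)), (180, np.float64(0.39), np.float64(0.15)), (252, np.float64(0.77), np.float64(0.26)), (324, np.float64(0.77), np.float64(0.46))]
w8 [(108, np.float64(2.89), np.float64(1.71)), (180, np.float64(0.45), np.float64(1.16)), (252, np.float64(0.45), np.float64(0.15))]
[ 0.029 -0.017 -0.076] [-10.1   2.   -2.5]
```

```bash
python3 -m creep '[{"linear":[0,-0.02,0],"dr":[0,0,0],"grip":0},{"linear":[0,-0.02,0],"dr":[0,0,0],"grip":0},{"linear":[0,-0.02,0],"dr":[0,0,0],"grip":0},{"linear":[0,-0.02,0],"dr":[0,0,0],"grip":0}]'
python3 - <<'E'
from h import *
c,p,d=look("wrist","w9");np.save("w9c.npy",c,allow_pickle=True)
c8=np.load("w8c.npy",allow_pickle=True).item();d8=np.load("w8.npy");print("pedal now",world(c8,d8,80,95).round(4))
P=world(c8,d8,80,95);u,v=proj(c,P)[0].round().astype(int);print(u,v,world(c,d,u,v).round(4) if 0<=u<560 and 0<=v<420 else "out")
s=ctrl.state();print(s["time_s"],s["ee_pos"].round(3),s["force"].round(1),abs(s["qvel"]).max().round(3))
E
python3 ang.py w9
```

```text
time_s: 14.32
ee_pos: [0.4771, 0.1293, 0.2467]
tool_rot: [0.687, 0.553, -0.336, -0.33]
force: [0.5, 0.1, 0.6]
gripper_width: -0.005
pedal now [ 0.4779 -0.0303  0.084 ]
96 99 [ 0.4781 -0.0303  0.0842]
14.3667 [0.477 0.128 0.246] [ 0.6 -0.1  0.2] 0.068
w9 [(108, np.float64(3.24), np.float64(1.79)), (180, np.float64(0.45), np.float64(1.21)), (252, np.float64(0.52), np.float64(0.19))]
```

```bash
python3 -c "
from plant import ctrl
print(ctrl.close_job())"
```

```text
the job is handed in; nothing more can be done
None
```

The valve stem is at the top, the brake is down, and I handed the job in at about 14.4 s on the robot's clock. With the closed fingertips in a gap away from the valve, I pushed one spoke counter-clockwise. That took the valve from about 127° to about 6°, and a second short push brought it to the top. I then pressed the brake pedal until it stopped moving: the last 8 N or so moved it only 0.4 mm, and the highest vertical force was about 23 N.

**Last checks**
- **Wheel angle:** the clean view before braking gave about 0 to 0.4° from the top. After braking, the spoke at the bottom and the one at lower left still read about 0.5°.
- **Readings that disagree:** the third visible spoke, with a noisy reading, gave about 3°. Rough hand-read pixels from the wrist and top pictures gave about 2°. I trust the result to within about 2°. I never had a clear wrist view of the valve itself after the final push, because the fingers hid it.
- **Pedal:** it stayed down after release. The camera read its height as 84 mm against 97 mm when up, about 13 mm of the expected 15 mm, close to the 2 mm calibration error.
- **Stand and other things:** the foot plate, nut and tape measure look unchanged in the top view. The arm covered the spanner there, so I could not compare it, and I did not compare the jar, cutters and hex key.
- **Robot:** it was clear of everything at hand-in, with force readings under 1 N.

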